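Turn a row of cigars round from the rack into the cedar tray

TASK

Move the four cigars from the pale wooden rack into the empty cedar tray, one in each place, so that the row is in reverse order: as seen from the robot, the leftmost on the rack becomes the rightmost in the tray, the second from the left the second from the right, and so on. Lay each one down in its place without dropping it, centred across the tray's two rows of notches and seated in both, and leave all four lying still.

Things in the scene. Friction and masses are not known exactly. Their poses are not given: they have to be found in the camera images.
- panatela: Long thin cigar, 150 mm long, 16 mm diameter, blunt ends; dark brown, rigid, pale paper band. Origin on its axis at mid length; x along the axis to the head (band end). Lies level along the rack's x, up to 6 mm off centre, on two notched blocks; between them its middle 58 mm is clear on both sides and below. 13 to 24 g. Seated in rack or tray, its axis is 41.3 mm above the table.
- robusto: Short stout cigar, 106 mm long, 20 mm diameter, blunt ends; dark brown, rigid, pale paper band. Origin on its axis at mid length; x along the axis to the head (band end). Lies level along the rack's x, up to 6 mm off centre, on two notched blocks; between them its middle 58 mm is clear on both sides and below. 13 to 24 g. Seated in rack or tray, its axis is 44.1 mm above the table.
- torpedo: Pointed cigar, 140 mm long, 19 mm diameter, last 25 mm at the head conical; dark brown, rigid, pale paper band. Origin on its axis at mid length; x along the axis to the head (band end). Lies level along the rack's x, up to 6 mm off centre, on two notched blocks; between them its middle 58 mm is clear on both sides and below. 13 to 24 g. Seated in rack or tray, its axis is 43.4 mm above the table.
- perfecto: Cigar tapered over 18 mm at both ends, 126 mm long, 22 mm diameter; dark brown, rigid, pale paper band. Origin on its axis at mid length; x along the axis to the head (band end). Lies level along the rack's x, up to 6 mm off centre, on two notched blocks; between them its middle 58 mm is clear on both sides and below. 13 to 24 g. Seated in rack or tray, its axis is 45.6 mm above the table.
- rack: Pale wooden rack holding the row at the start; fixed board 130 (x) by 236 (y) by 10 mm. Origin: centre of its underside, on the table; z up, x away from the robot, y to the robot's left, within 0.25 rad. Saddles at its y = -87, -29, 29, 87 mm, x = 0, a cigar on each. Rack and tray are side by side, either one on the left.
- tray: Reddish cedar tray, empty at the start; fixed board 190 (x) by 236 (y) by 10 mm, lips at its -x and +x edges 24 mm above the table. Origin: centre of underside, on the table; z up, x away from the robot, y to the robot's left, within 0.25 rad. Four places at y = -87, -29, 29, 87 mm, x = 0, made like the saddles; a cigar lies in one along x and self-centres sideways.
- saddle1: Pale fixed saddle on the rack, in which the panatela lies at the start; all four look alike and change places. Two V-notched blocks 14 (x) by 34 (y) at its x = -36 and 36 mm; V at 45 degrees, 25 wide at the top; V bottom 30, block tops 43 mm above the table. Origin: mid-saddle, 10 mm above the table; axes as the rack's.
- saddle2: Pale fixed saddle on the rack, in which the robusto lies at the start; all four look alike and change places. Two V-notched blocks 14 (x) by 34 (y) at its x = -36 and 36 mm; V at 45 degrees, 25 wide at the top; V bottom 30, block tops 43 mm above the table. Origin: mid-saddle, 10 mm above the table; axes as the rack's.
- saddle3: Pale fixed saddle on the rack, in which the torpedo lies at the start; all four look alike and change places. Two V-notched blocks 14 (x) by 34 (y) at its x = -36 and 36 mm; V at 45 degrees, 25 wide at the top; V bottom 30, block tops 43 mm above the table. Origin: mid-saddle, 10 mm above the table; axes as the rack's.
- saddle4: Pale fixed saddle on the rack, in which the perfecto lies at the start; all four look alike and change places. Two V-notched blocks 14 (x) by 34 (y) at its x = -36 and 36 mm; V at 45 degrees, 25 wide at the top; V bottom 30, block tops 43 mm above the table. Origin: mid-saddle, 10 mm above the table; axes as the rack's.

How it is judged:
By the outcome, as a careful person would: the job done as asked, in the order asked, and still so for the second after the job is handed in, with the robot touching nothing.
It also fails if it takes over 112 s, if anything falls off the work surface, if the arm or the gripper's body presses on something with over 40 N, if the wrist force passes 120 N, or if a joint passes its speed limit or range.

ROBOT

A 6-joint arm with a two-finger parallel gripper is mounted at the origin on the work surface. World frame = base frame: x ahead of the robot, y to its left, z up, the work surface at z = 0. Lengths are in mm, angles in degrees, forces in N, time in s.
With the tool pointing down it reaches from about 350 to 850 mm from the base axis. Payload 8.1 kg.
Tool frame: the origin (TCP) lies midway between the tips of the shut fingers; the grasp point (between the pads) lies 19 mm behind it; z points along the fingers, y is the line along which they close (so a half turn about z gives the same grasp; the last joint's range is limited). The gripper opens to 85 mm and grips with 20 to 120 N. Pads are 22 mm wide; open, the fingers measure 114 mm over their backs; the gripper's body (76 mm by 85 mm) begins 54 mm behind the grasp point. The pads swing forward as they close: fully open they stand 13 mm farther back than shut.
Start: joints at [-71.184, 7.471, 85.268, -0, 87.261, -4.893], TCP at [241.275, -549.356, 231.292] pointing down, gripper open.
Joint ranges: [-169.43, 169.43], [-51.17, 129.36], [1.28, 143.12], [-76.62, 256.62], [0, 156.53], [-152.29, 152.29]. Speed limits (degrees/s): [136.94, 136.94, 159.86, 180, 180, 180].

INTERFACE

Orientations are given as [roll, pitch, yaw] about the fixed x, y, z axes, in that order (R = Rz(yaw) Ry(pitch) Rx(roll)).
In Python, from bench import r gives the robot as it stands.
- The arm moves only by the tool apply_moves, never from a script. Its argument "steps" is a list of rows, each a list of 7 numbers: the opening, from -1 (shut) to 1 (fully open), then the shift along the tool's x, y, z in mm, then the turn, a rotation vector about the tool's x, y, z in units of 5 degrees (1.0 is 5 degrees). A call has exactly 8 rows; each row shifts and turns the commanded pose from where the row before left it, along the tool's axes as they then stand; what a row does not reach is not made up. A row lasts 1/10 s, in which the tool goes at most 50 mm and 8.59 degrees, less where a joint would pass 70% of its speed; a pose out of reach is approached as far as the arm can. A call is refused whole if a number of a shift passes 50 or a number of a turn 1, either way. A call with a gripper value outside its range is refused whole. The fingers move at their own pace and stop on an object; "squeeze" is the grip in N (left out, the last holds). Time passes only in rows, so rows that do not move let the fingers close, or fill a call up. It gives the time, the measured TCP pose, the force, the opening and the grip force at its end, in the units of the state.
- r.sense(): the state, without advancing time (a new reading comes with each control period).
- r.snapshot(name): name is "scene" or "top" or "wrist"; returns a dict with "color" (384x512x3 uint8, blue, green, red), "depth" (384x512 float32, mm along the optical axis (not along the pixel's ray), 0 where there is no reading), "mtx" (3x3 intrinsics, pixels), "dist" ([k1, k2, p1, p2, k3] as OpenCV has them; the pictures are not rectified), "T" (4x4, takes a point from camera to world coordinates); the wrist camera has in their place "hand_eye" (4x4, takes a point from camera to tool coordinates, whose origin is the TCP and whose axes are the flange's). Camera axes: x right, y down, z forward; pixel columns grow to the right and rows downward; lengths in mm; the calibration is good to about 2 mm. A picture is of the moment at which its call begins: read the wrist's pose just before it.
- r.hand_in(): hands the job in; it is judged then, once.
The state is a dict: "time": time; "joint_pos": joint angles; "qd": joint speeds; "joint_efforts": joint torques, N m; "tool_pos": TCP position; "tcp_rot": TCP orientation; "ft_force": force on the tool from outside, world axes, zero at the start; "wrist_torque": the same for the moment, N m; "finger_gap": finger opening in mm; "grip_force": force on a finger pad.
Only numpy, scipy, OpenCV 4.12 (cv2) and the standard library are available. Lean on these libraries where they do the work, as an engineer would, in place of code of your own. Each camera call takes 0.05 s, during which the arm holds its last target. There are 200 camera calls.

## Working session

There is one attempt and no reset: what is moved stays moved. The work goes in short steps, Python scripts to look and compute and a tool call to move; the robot and the scene stay as the last step left them, time stands still between calls to the robot, and variables do not carry over. Pictures are saved under pics/ and viewed, at most 14 in all, crops included, and the job is handed in when it is done.

Besides the shell and the picture viewer there is one more tool, called as name(argument=value, ...) on one line, values as JSON. apply_moves: Moves the arm, as the interface text tells. Its arguments: {"type":"object","properties":{"steps":{"type":"array"},"squeeze":{"type":"number"}},"required":["steps"]}

```bash
mkdir -p pics; ls
python3 - <<'E'
from bench import r
import cv2,numpy as np,pickle
print(r.sense())
S={n:r.snapshot(n) for n in("top","scene")}
pickle.dump(S,open("s0.pkl","wb"))
for n in S:
    cv2.imwrite(f"pics/{n}0.png",cv2.resize(S[n]["color"],(800,600)));print(n,S[n]["mtx"],S[n]["dist"],S[n]["T"])
E
```

```text
pics
{'time': 0.0, 'joint_pos': array([-7.11843906e+01,  7.51396073e+00,  8.53314188e+01, -1.63477516e-03,
        8.72619141e+01, -4.89396607e+00]), 'qd': array([-0.08354963,  0.01266945,  0.01049687, -0.07001277,  0.07595232,
        0.0474538 ]), 'joint_efforts': array([ 1.23025493e-03, -5.69399357e+01, -5.00550556e+01, -6.48695595e-05,
        1.49640773e-02, -1.41825517e-06]), 'tool_pos': array([ 241.07909092, -548.81743116,  230.23589655]), 'tcp_rot': array([-1.79892958e+02, -7.52662842e-03,  2.37096481e+01]), 'ft_force': array([ 0.41681137, -0.45962353,  0.74688871]), 'wrist_torque': array([ 0.01979974, -0.01286147,  0.00779403]), 'grip_force': 0.0, 'finger_gap': 85.0084361665752}
top [[412.79113039   0.         255.7300498 ]
 [  0.         412.79113039 195.00773341]
 [  0.           0.           1.        ]] [-0.00086318  0.          0.          0.          0.        ] [[ 3.69499303e-03 -9.96820286e-01  7.95968853e-02  4.78721705e+02]
 [-9.99922216e-01 -4.63122037e-03 -1.15807144e-02 -1.36196640e+01]
 [ 1.19125217e-02 -7.95479033e-02 -9.96759862e-01  1.08629777e+03]
 [ 0.00000000e+00  0.00000000e+00  0.00000000e+00  1.00000000e+00]]
scene [[369.1841077    0.         254.87962832]
 [  0.         369.1841077  192.4024846 ]
 [  0.           0.           1.        ]] [-0.00995094  0.          0.          0.          0.        ] [[-7.61564955e-03  7.54138918e-01 -6.56670765e-01  9.83455358e+02]
 [ 9.99969753e-01  4.70616755e-03 -6.19231937e-03 -1.28097484e+01]
 [-1.57946639e-03 -6.56698061e-01 -7.54151949e-01  5.93892630e+02]
 [ 0.00000000e+00  0.00000000e+00  0.00000000e+00  1.00000000e+00]]
```

View pics/top0.png

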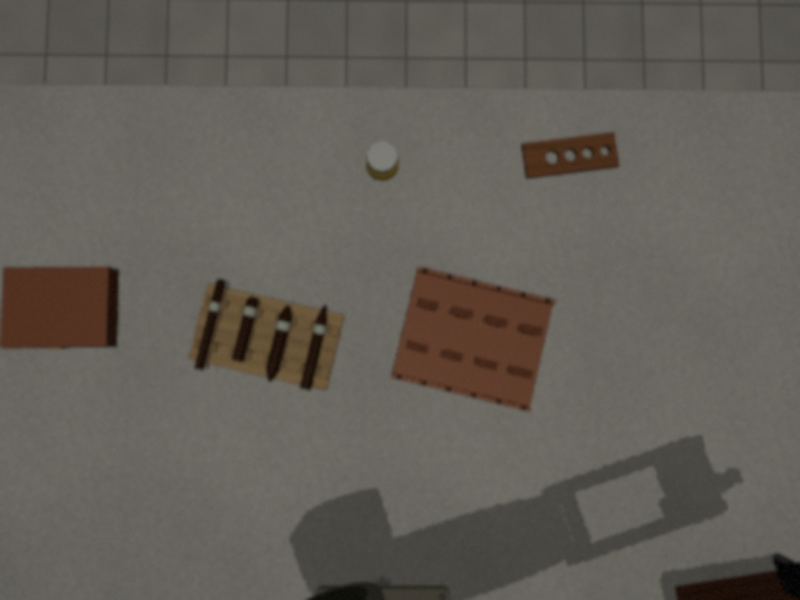

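View pics/scene0.png

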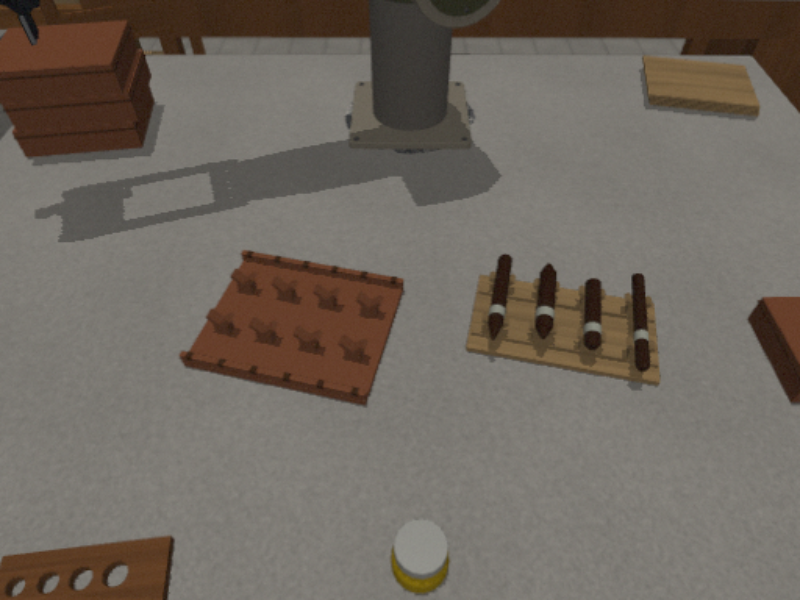

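The top view shows the rack on the robot's left with corners at about (208,284), (343,316), (328,389) and (190,358). The cigars from the left are panatela, robusto, perfecto and torpedo. The tray is on the right, corners about (418,267), (553,300), (529,410) and (392,377). Both are yawed about -13°, and the scene view agrees with the order.

```bash
cat > h.py <<'E'
import numpy as np,cv2
from scipy.spatial.transform import Rotation as R
def toolT(s):
    T=np.eye(4);T[:3,:3]=R.from_euler('xyz',s["tcp_rot"],degrees=True).as_matrix();T[:3,3]=s["tool_pos"];return T
def w(S,T,px,z):   # pixels (native) -> world on plane z
    u=cv2.undistortPoints(np.array(px,float).reshape(-1,1,2),S["mtx"],np.array(S["dist"]))[:,0]
    d=np.c_[u,np.ones(len(u))]@T[:3,:3].T
    return T[:3,3]+d*((z-T[2,3])/d[:,2])[:,None]
def fit(model,pts):  # 2D rigid
    m=np.array(model,float);p=np.array(pts)[:,:2];a=m-m.mean(0);b=p-p.mean(0)
    y=np.arctan2((a[:,0]*b[:,1]-a[:,1]*b[:,0]).sum(),(a*b).sum())
    Q=np.array([[np.cos(y),-np.sin(y)],[np.sin(y),np.cos(y)]]);t=p.mean(0)-Q@m.mean(0)
    return t,np.degrees(y),np.linalg.norm(m@Q.T+t-p,axis=1)
E
python3 - <<'E'
from h import *;import pickle
S=pickle.load(open("s0.pkl","rb"))["top"];k=1/1.5625
c=lambda x,y:[(x,y),(x,-y),(-x,-y),(-x,y)]
for px,z,m in(([(208,284),(343,316),(328,389),(190,358)],10,c(65,118)),([(418,267),(553,300),(529,410),(392,377)],24,c(95,118))):
    t,y,e=fit(m,w(S,S["T"],np.array(px)*k,z));print(t.round(1),round(y,2),e.round(1))
E
```

```text
[510.5 193.8] -12.46 [1.6 4.9 2.8 3. ]
[ 508.9 -147.2] -13.29 [2.9 3.9 3.2 3.6]
```

```bash
cat >> h.py <<'E'
def plan(s,xyz,yaw,n):  # n rows of shift (tool axes) + z-turn units
    y0=s["tcp_rot"][2];d=(np.array(xyz)-s["tool_pos"])/n;dy=(yaw-y0+180)%360-180
    print("turn/row",round(-(-dy)/-5/n,3),"world d",(d*n).round(1))
    for i in range(n):
        a=np.radians(y0+dy*i/n);c,q=np.cos(a),np.sin(a)
        print([round(c*d[0]+q*d[1],1),round(q*d[0]-c*d[1],1),round(-d[2],1)])
E
python3 - <<'E'
from h import *;from bench import r
s=r.sense();plan(s,[440,-160,340],-13,8)
print(r.snapshot("wrist")["hand_eye"].round(3))
E
```

```text
turn/row 0.918 world d [198.9 388.9 109.6]
[np.float64(42.3), np.float64(-34.5), np.float64(-13.7)]
[np.float64(39.4), np.float64(-37.8), np.float64(-13.7)]
[np.float64(36.3), np.float64(-40.8), np.float64(-13.7)]
[np.float64(32.9), np.float64(-43.6), np.float64(-13.7)]
[np.float64(29.3), np.float64(-46.1), np.float64(-13.7)]
[np.float64(25.5), np.float64(-48.3), np.float64(-13.7)]
[np.float64(21.6), np.float64(-50.2), np.float64(-13.7)]
[np.float64(17.5), np.float64(-51.7), np.float64(-13.7)]
[[ 0.0000e+00 -9.5000e-01 -3.1200e-01  7.9950e+01]
 [ 1.0000e+00  0.0000e+00  1.0000e-03 -6.4300e-01]
 [-1.0000e-03 -3.1200e-01  9.5000e-01 -1.4303e+02]
 [ 0.0000e+00  0.0000e+00  0.0000e+00  1.0000e+00]]
```

Run:
```python
from h import *;from bench import r
s=r.sense();plan(s,[580,-165,340],-13,12)
```

```text
turn/row 0.612 world d [338.9 383.9 109.5]
[np.float64(38.7), np.float64(-17.9), np.float64(-9.1)]
[np.float64(37.7), np.float64(-20.0), np.float64(-9.1)]
[np.float64(36.6), np.float64(-22.0), np.float64(-9.1)]
[np.float64(35.4), np.float64(-23.9), np.float64(-9.1)]
[np.float64(34.0), np.float64(-25.7), np.float64(-9.1)]
[np.float64(32.6), np.float64(-27.5), np.float64(-9.1)]
[np.float64(31.1), np.float64(-29.2), np.float64(-9.1)]
[np.float64(29.5), np.float64(-30.8), np.float64(-9.1)]
[np.float64(27.8), np.float64(-32.4), np.float64(-9.1)]
[np.float64(26.0), np.float64(-33.8), np.float64(-9.1)]
[np.float64(24.2), np.float64(-35.1), np.float64(-9.1)]
[np.float64(22.3), np.float64(-36.4), np.float64(-9.1)]
```

apply_moves(steps=[[1, 38.7, -17.9, -9, 0, 0, 0.61], [1, 37.7, -20, -9, 0, 0, 0.61], [1, 36.6, -22, -9, 0, 0, 0.61], [1, 35.4, -23.9, -9, 0, 0, 0.61], [1, 34, -25.7, -9, 0, 0, 0.61], [1, 32.6, -27.5, -9, 0, 0, 0.61], [1, 31.1, -29.2, -9, 0, 0, 0.61], [1, 29.5, -30.8, -9, 0, 0, 0.61]], squeeze=25)

```text
time: 0.95
tool_pos: [467.8, -291.8, 303.5]
tcp_rot: [-180.0, 0.0, -0.8]
ft_force: [1.0, -1.2, 0.4]
finger_gap: 85.3
grip_force: 0.0
```

apply_moves(steps=[[1, 27.8, -32.4, -9, 0, 0, 0.61], [1, 26, -33.8, -9, 0, 0, 0.61], [1, 24.2, -35.1, -9, 0, 0, 0.61], [1, 22.3, -36.4, -9, 0, 0, 0.61], [1, 0, 0, 0, 0, 0, 0], [1, 0, 0, 0, 0, 0, 0], [1, 0, 0, 0, 0, 0, 0], [1, 0, 0, 0, 0, 0, 0]])

```text
time: 1.75
tool_pos: [578.9, -166.3, 338.9]
tcp_rot: [180.0, 0.0, -13.0]
ft_force: [0.5, -0.9, -0.2]
finger_gap: 85.3
grip_force: 0.0
```

```bash
cat > look.py <<'E'
from h import *;from bench import r;import pickle,sys
s=r.sense();S=r.snapshot("wrist");n=sys.argv[1]
pickle.dump((s,S),open(n+".pkl","wb"));cv2.imwrite(f"pics/{n}.png",cv2.convertScaleAbs(cv2.resize(S["color"],(800,600),interpolation=cv2.INTER_CUBIC),alpha=1.6))
print(s["time"],s["tool_pos"],s["tcp_rot"],s["joint_pos"].round(1))
E
python3 look.py tray1
```

```text
1.75 [ 578.93872946 -166.28605865  338.85637582] [ 1.79992845e+02  4.80633544e-02 -1.29707922e+01] [-20.9   6.8  74.8  -0.   98.4  82.1]
```

View pics/tray1.png

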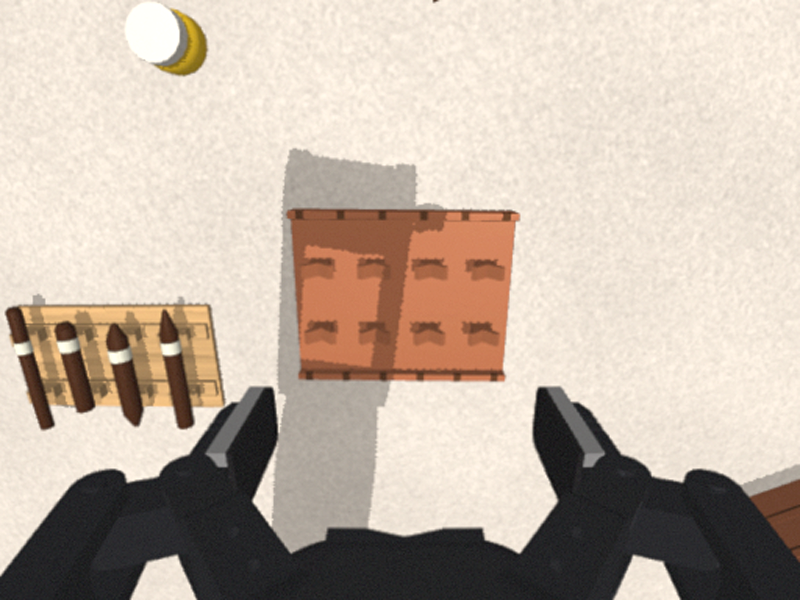

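The wrist view shows the tray (290–518, 210–380), square to the image, and all of the rack at the left edge. I'll enlarge the tray and then move over the rack.

Run:
```python
from h import *;import pickle
s,S=pickle.load(open("tray1.pkl","rb"))
c=S["color"][125:255,175:345];cv2.imwrite("pics/tray1c.png",cv2.convertScaleAbs(cv2.resize(c,None,fx=4.5,fy=4.5,interpolation=cv2.INTER_CUBIC),alpha=1.6))
print(S["mtx"],S["dist"])
plan(s,[595,175,330],-13,8)
```

```text
[[288.32998913   0.         258.86293338]
 [  0.         288.32998913 193.18056113]
 [  0.           0.           1.        ]] [-0.05773245  0.          0.          0.          0.        ]
turn/row 0.001 world d [ 16.1 341.3  -8.9]
[np.float64(-7.6), np.float64(-42.0), np.float64(1.1)]
[np.float64(-7.6), np.float64(-42.0), np.float64(1.1)]
[np.float64(-7.6), np.float64(-42.0), np.float64(1.1)]
[np.float64(-7.6), np.float64(-42.0), np.float64(1.1)]
[np.float64(-7.6), np.float64(-42.0), np.float64(1.1)]
[np.float64(-7.6), np.float64(-42.0), np.float64(1.1)]
[np.float64(-7.6), np.float64(-42.0), np.float64(1.1)]
[np.float64(-7.6), np.float64(-42.0), np.float64(1.1)]
```

View pics/tray1c.png

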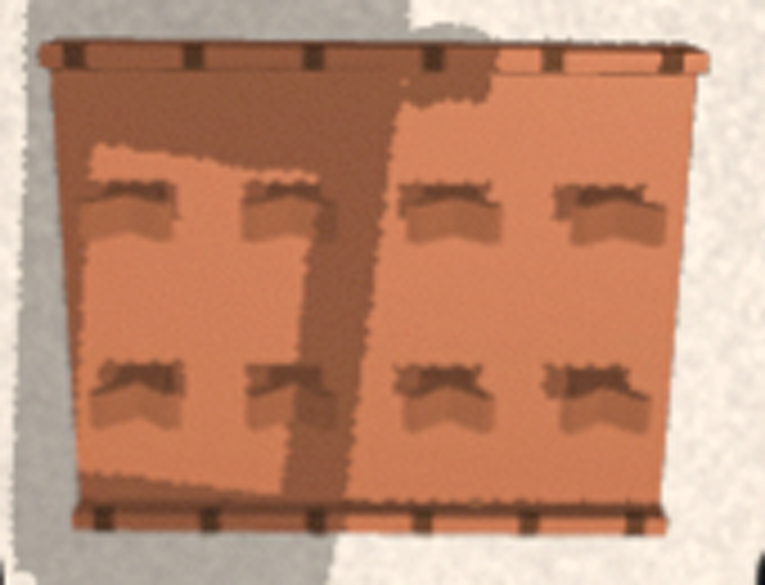

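apply_moves(steps=[[1, -8, -43, 1, 0, 0, 0], [1, -8, -43, 1, 0, 0, 0], [1, -8, -43, 1, 0, 0, 0], [1, -8, -43, 1, 0, 0, 0], [1, -8, -43, 1, 0, 0, 0], [1, -8, -43, 1, 0, 0, 0], [1, -8, -43, 1, 0, 0, 0], [1, -8, -43, 1, 0, 0, 0]])

```text
time: 2.6
tool_pos: [594.0, 185.0, 331.4]
tcp_rot: [-180.0, -0.0, -13.0]
ft_force: [1.9, -0.1, 0.1]
finger_gap: 85.3
grip_force: 0.0
```

```bash
python3 look.py rack1
python3 - <<'E'
from h import *;import pickle
s,S=pickle.load(open("rack1.pkl","rb"))
c=S["color"][125:255,175:345];cv2.imwrite("pics/rack1c.png",cv2.convertScaleAbs(cv2.resize(c,None,fx=4.5,fy=4.5,interpolation=cv2.INTER_CUBIC),alpha=1.6))
E
```

```text
2.6 [593.97338351 184.99766796 331.41632331] [-1.79997940e+02 -1.91296707e-02 -1.29788126e+01] [ 12.6   9.9  72.3  -0.   97.8 115.6]
```

View pics/rack1c.png

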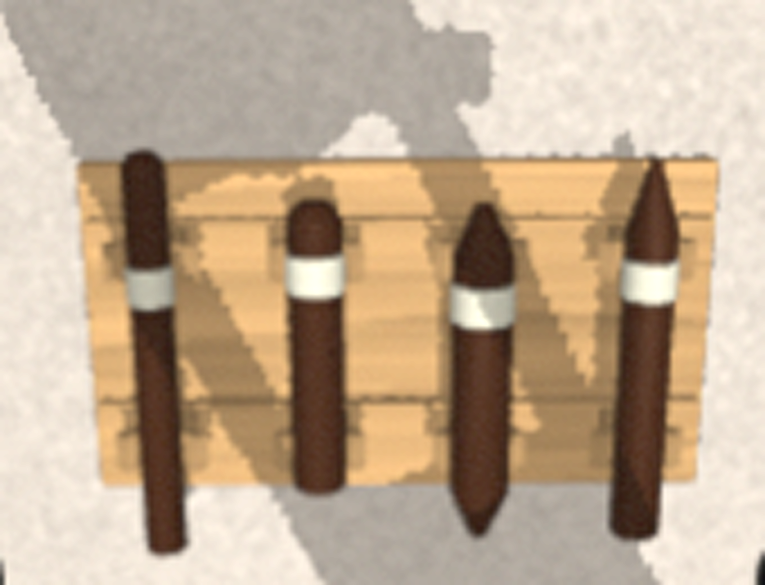

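The crops show the tray blocks' near edges at crop rows of about 430 and 240. The rack board corners are at (78,162), (718,160), (697,483) and (103,487). All four cigar heads point away from the robot.

Run:
```python
from h import *;import pickle
def L(n):
    s,S=pickle.load(open(n+".pkl","rb"));T=toolT(s)@S["hand_eye"];return lambda p,z:w(S,T,np.array(p)/4.5+[175-.4,125-.4],z)
f=L("tray1")
xs=[[(92,180),(248,333),(405,493),(560,647)],[(83,172),(242,325),(410,500),(572,662)]];ys=[[428,428,430,432],[238,240,241,243]]
px=[];m=[]
for j in(0,1):
  for i,y in enumerate((87,29,-29,-87)):
    for k in(0,1): px.append((xs[j][i][k],ys[j][i]));m.append(((-43,29)[j],y+(17,-17)[k]))
t,y,e=fit(m,f(px,43));print("tray blocks",t.round(1),round(y,2),e.round(1))
t,y,e=fit([(95,118),(95,-118),(-95,-118),(-95,118)],f([(41,46),(706,49),(666,532),(73,532)],24));print("tray lips",t.round(1),round(y,2),e.round(1))
g=L("rack1")
t,y,e=fit([(65,118),(65,-118),(-65,-118),(-65,118)],g([(78,162),(718,160),(697,483),(103,487)],10));print("rack",t.round(1),round(y,2),e.round(1))
a=np.radians(y);Q=np.array([[np.cos(a),-np.sin(a)],[np.sin(a),np.cos(a)]])
for n,p,z in(("pan",[(143,152),(166,553)],41.3),("rob",[(315,198),(320,493)],44.1),("perf",[(484,203),(478,537)],45.6),("torp",[(656,160),(634,540)],43.4)):
    q=g(p,z)[:,:2];c=q.mean(0);d=q[0]-q[1];print(n,c.round(1),"len",np.linalg.norm(d).round(1),"yaw",np.degrees(np.arctan2(d[1],d[0])).round(2),"in rack",((c-t)@Q).round(1))
```

```text
tray blocks [ 513.1 -147.6] -13.45 [1.7 0.2 1.3 1.6 1.  0.7 0.4 1.8 3.  0.4 0.9 4.1 1.7 0.8 0.6 1.8]
tray lips [ 512.3 -147.7] -13.25 [2.  1.1 1.5 0.4]
rack [513.5 196.1] -12.58 [1.1 1.6 0.2 0.7]
pan [531.5 281.9] len 152.5 yaw -12.99 in rack [-1.2 87.6]
rob [523.8 223.8] len 110.7 yaw -12.9 in rack [ 4.  29.3]
perf [501.7 169.6] len 126.6 yaw -12.5 in rack [ -5.7 -28.5]
torp [494.5 111.5] len 143.7 yaw -12.39 in rack [ -0.2 -86.8]
```

Run:
```python
from h import *;from bench import r
plan(r.sense(),[532.5,281.8,100],-13,6)
```

```text
turn/row 0.01 world d [ -60.6   90.1 -230.7]
[np.float64(-13.2), np.float64(-12.4), np.float64(38.4)]
[np.float64(-13.2), np.float64(-12.4), np.float64(38.4)]
[np.float64(-13.2), np.float64(-12.4), np.float64(38.4)]
[np.float64(-13.2), np.float64(-12.4), np.float64(38.4)]
[np.float64(-13.2), np.float64(-12.4), np.float64(38.4)]
[np.float64(-13.2), np.float64(-12.4), np.float64(38.4)]
```

apply_moves(steps=[[-0.05, -13.2, -12.4, 38.4, 0, 0, 0], [-0.05, -13.2, -12.4, 38.4, 0, 0, 0], [-0.05, -13.2, -12.4, 38.4, 0, 0, 0], [-0.05, -13.2, -12.4, 38.4, 0, 0, 0], [-0.05, -13.2, -12.4, 38.4, 0, 0, 0], [-0.05, -13.2, -12.4, 38.4, 0, 0, 0], [-0.05, 0, 0, 0, 0, 0, 0], [-0.05, 0, 0, 0, 0, 0, 0]])

```text
time: 3.45
tool_pos: [533.1, 273.6, 100.5]
tcp_rot: [179.9, 0.1, -12.9]
ft_force: [0.7, 0.4, 0.3]
finger_gap: 40.8
grip_force: 0.0
```

```bash
python3 look.py pan1
```

```text
3.45 [533.1083142  273.58361623 100.5031705 ] [ 1.79920942e+02  7.63274555e-02 -1.28977928e+01] [ 22.3  13.   93.1  -0.   74.  125.2]
```

View pics/pan1.png

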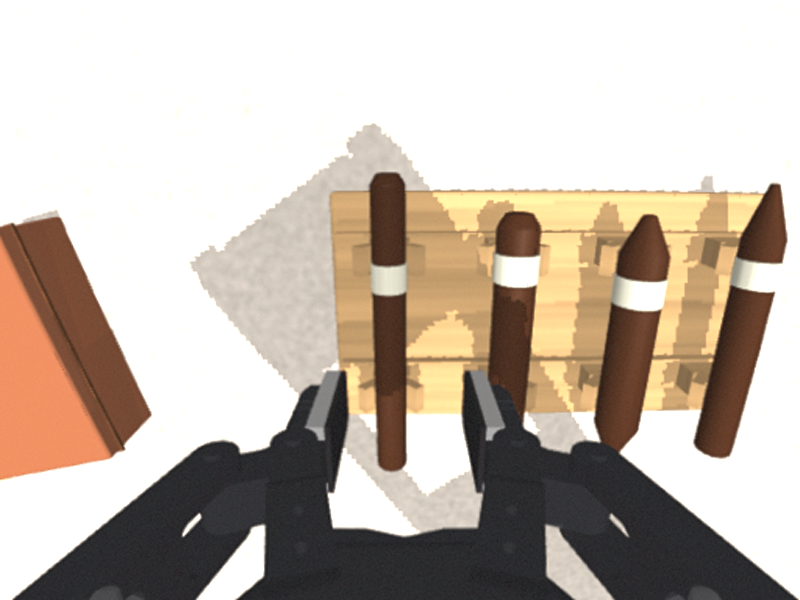

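The picture shows the panatela between the fingers, with its axis from (388,173) to (392,471). The fingers sit about (345–465, 370–490), with the cigar slightly left of their middle. The arm had overshot when I made the last plan, so from now on I'll let it settle and keep a ledger of commanded poses.

Run:
```python
from h import *;import pickle;from bench import r
s,S=pickle.load(open("pan1.pkl","rb"));T=toolT(s)@S["hand_eye"]
f=lambda p,z:w(S,T,np.array(p)/1.5625-.2,z)
for n,p,z in(("pan",[(388,173),(392,471)],41.3),("perf",[(650,215),(612,452)],45.6),("torp",[(775,185),(713,457)],43.4),("rob",[(519,212),(509,400)],44.1)):
    q=f(p,z)[:,:2];c=q.mean(0);d=q[0]-q[1];print(n,q.round(1).tolist(),c.round(1),np.linalg.norm(d).round(1),np.degrees(np.arctan2(d[1],d[0])).round(2))
t=f([(331,192),(352,412)],10);print(t)
s=r.sense();print(s["tool_pos"])
```

```text
pan [[605.2, 264.8], [453.4, 299.1]] [529.3 282. ] 155.7 -12.76
perf [[562.9, 155.5], [441.3, 181.9]] [502.1 168.7] 124.5 -12.26
torp [[563.7, 95.7], [421.5, 125.3]] [492.6 110.5] 145.3 -11.78
rob [[576.5, 212.4], [484.5, 230.9]] [530.5 221.6] 93.8 -11.4
[[601.73554093 296.43974037  10.        ]
 [475.898257   319.08539236  10.        ]]
[534.7249308  273.96968395 102.4740244 ]
```

apply_moves(steps=[[-0.05, -3.4, -7.6, 0, 0, 0, 0], [-0.05, 0, 0, 16, 0, 0, 0], [-0.05, 0, 0, 16, 0, 0, 0], [-0.05, 0, 0, 16, 0, 0, 0], [-0.05, 0, 0, 16, 0, 0, 0], [-0.05, 0, 0, 15, 0, 0, 0], [-0.05, 0, 0, 0, 0, 0, 0], [-0.05, 0, 0, 0, 0, 0, 0]])

```text
time: 4.3
tool_pos: [531.4, 282.5, 21.2]
tcp_rot: [180.0, 0.1, -12.9]
ft_force: [0.3, 0.4, 0.4]
finger_gap: 40.7
grip_force: 0.0
```

apply_moves(steps=[[-0.4, 0, 0, 0, 0, 0, 0], [-0.5, 0, 0, 0, 0, 0, 0], [-0.6, 0, 0, 0, 0, 0, 0], [-0.7, 0, 0, 0, 0, 0, 0], [-0.8, 0, 0, 0, 0, 0, 0], [-1, 0, 0, 0, 0, 0, 0], [-1, 0, 0, 0, 0, 0, 0], [-1, 0, 0, 0, 0, 0, 0]], squeeze=25)

```text
time: 5.1
tool_pos: [532.4, 281.5, 22.9]
tcp_rot: [179.9, -0.1, -12.9]
ft_force: [-2.3, -7.2, 5.0]
finger_gap: 14.8
grip_force: 24.3
```

apply_moves(steps=[[-1, 0, 0, -8, 0, 0, 0], [-1, 0, 0, -20, 0, 0, 0], [-1, 0, 0, -22, 0, 0, 0], [-1, 0, 0, -20, 0, 0, 0], [-1, 4, 25, 0, 0, 0, 0], [-1, 5, 35, 0, 0, 0, 0], [-1, 6, 40, 0, 0, 0, 0], [-1, 6, 40, 0, 0, 0, 0]])

```text
time: 5.9
tool_pos: [521.4, 140.9, 93.1]
tcp_rot: [-179.9, -0.1, -12.8]
ft_force: [0.8, -0.4, -0.1]
finger_gap: 15.2
grip_force: 24.5
```

apply_moves(steps=[[-1, 7, 46, 0, 0, 0, 0], [-1, 7, 46, 0, 0, 0, 0], [-1, 7, 46, 0, 0, 0, 0], [-1, 7, 46, 0, 0, 0, 0], [-1, 7, 46, 0, 0, 0, 0], [-1, 7, 46, 0, 0, 0, 0], [-1, 6, 40, 0, 0, 0, 0], [-1, 5, 30, 0, 0, 0, 0]])

```text
time: 6.7
tool_pos: [495.8, -210.2, 93.2]
tcp_rot: [180.0, -0.1, -13.0]
ft_force: [0.2, 0.1, 0.3]
finger_gap: 14.8
grip_force: 24.5
```

apply_moves(steps=[[-1, 2.6, 15, 0, 0, 0, 0], [-1, 1, 8.8, 0, 0, 0, 0], [-1, 0, 0, 0, 0, 0, 0], [-1, 0, 0, 12, 0, 0, 0], [-1, 0, 0, 15, 0, 0, 0], [-1, 0, 0, 13, 0, 0, 0], [-1, 0, 0, 0, 0, 0, 0], [-1, 0, 0, 0, 0, 0, 0]])

```text
time: 7.5
tool_pos: [493.2, -230.7, 50.9]
tcp_rot: [-180.0, 0.1, -12.9]
ft_force: [-0.1, 0.7, 0.6]
finger_gap: 15.0
grip_force: 24.5
```

```bash
python3 look.py place1
```

```text
7.5 [ 493.18695088 -230.67789173   50.85056589] [-1.79958957e+02  1.13755737e-01 -1.28565721e+01] [-30.5   8.5 103.9   0.   67.8  72.4]
```

View pics/place1.png

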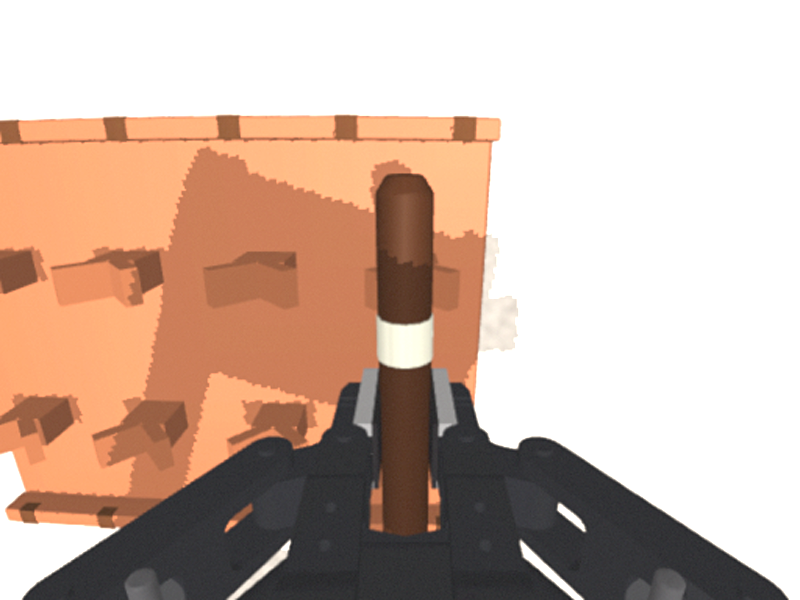

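The picture shows the panatela held level above the rightmost place. Its axis is at column 404, and the far block spans 365–459 with its lower edge near row 306.

Run:
```python
from h import *;import pickle;from bench import r
s,S=pickle.load(open("place1.pkl","rb"));T=toolT(s)@S["hand_eye"]
f=lambda p,z:w(S,T,np.array(p)/1.5625-.2,z)[:,:2]
t,y,e=fit([(29,-12),(29,-46),(29,-70),(29,-104)],f([(204,304),(298,307),(365,304),(459,307)],43));print(t,y,e)
a=np.radians(-13.3);Q=np.array([[np.cos(a),-np.sin(a)],[np.sin(a),np.cos(a)]])
t0=np.array([512.7,-147.7])
for z in(s["tool_pos"][2]+19,): print("head in tray",(f([(404,174),(405,360)],z)-t0)@Q)
print("lip far corner",(f([(499,119),(0,122)],24)-t0)@Q)
print("blocks",(f([(204,304),(298,307),(365,304),(459,307)],43)-t0)@Q)
print(r.sense()["tool_pos"])
```

```text
[ 512.38609595 -148.27121414] -13.300246747530348 [0.43700086 0.69993733 0.66799777 0.72184323]
head in tray [[ 75.02843347 -84.18849541]
 [ 20.72086834 -84.90146327]]
lip far corner [[  92.49572214 -117.52270416]
 [  93.26851746   66.25429232]]
blocks [[  28.99672392  -13.0304497 ]
 [  28.16509497  -46.85949054]
 [  29.49026412  -70.69509821]
 [  28.65060938 -103.92788943]]
[ 493.74492413 -231.18183403   51.66338821]
```

apply_moves(steps=[[-1, 0, 2, 0, 0, 0, 0], [-1, 0, 0, 10, 0, 0, 0], [-1, 0, 0, 10, 0, 0, 0], [-1, 0, 0, 5, 0, 0, 0], [-1, 0, 0, 2.5, 0, 0, 0], [-1, 0, 0, 1.5, 0, 0, 0], [-1, 0, 0, 0, 0, 0, 0], [-1, 0, 0, 0, 0, 0, 0]])

```text
time: 8.35
tool_pos: [492.7, -232.9, 23.1]
tcp_rot: [-180.0, 0.1, -12.9]
ft_force: [-4.7, 3.2, 7.7]
finger_gap: 15.0
grip_force: 25.2
```

apply_moves(steps=[[-1, 0, 0, 0.5, 0, 0, 0], [-1, 0, 0, 0, 0, 0, 0], [-0.6, 0, 0, 0, 0, 0, 0], [-0.5, 0, 0, 0, 0, 0, 0], [-0.3, 0, 0, 0, 0, 0, 0], [-0.1, 0, 0, 0, 0, 0, 0], [-0.05, 0, 0, 0, 0, 0, 0], [-0.05, 0, 0, 0, 0, 0, 0]])

```text
time: 9.15
tool_pos: [493.3, -233.5, 22.3]
tcp_rot: [180.0, 0.0, -12.9]
ft_force: [0.2, -0.2, 0.3]
finger_gap: 40.4
grip_force: 0.0
```

apply_moves(steps=[[-0.05, 0, 0, -10, 0, 0, 0], [-0.05, 0, 0, -20, 0, 0, 0], [-0.05, 0, 0, -25, 0, 0, 0], [-0.05, 0, 0, -20, 0, 0, 0], [-0.05, 0, 0, 0, 0, 0, 0], [-0.05, 0, 0, 0, 0, 0, 0], [-0.05, 0, 0, 0, 0, 0, 0], [-0.05, 0, 0, 0, 0, 0, 0]])

```text
time: 9.95
tool_pos: [492.4, -232.9, 96.0]
tcp_rot: [-180.0, 0.1, -12.9]
ft_force: [-0.5, 0.3, -1.1]
finger_gap: 41.0
grip_force: 0.0
```

```bash
python3 look.py done1
```

```text
9.95 [ 492.44174877 -232.949916     95.99322937] [-1.79956576e+02  1.31669122e-01 -1.28922302e+01] [-30.7   5.3 102.2   0.   72.7  72.2]
```

View pics/done1.png

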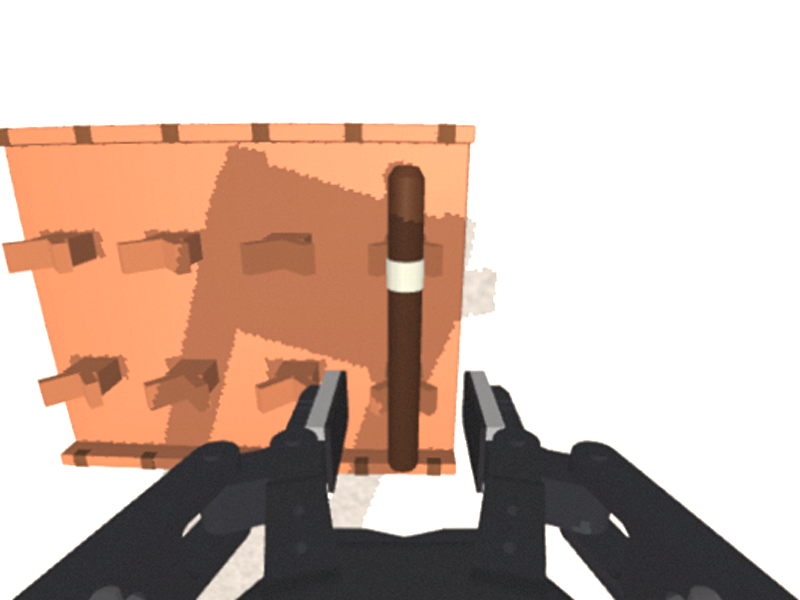

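The panatela is lying in both of its notches, head at (405,167) and tail at (402,470). Next is the robusto.

apply_moves(steps=[[-0.05, -4, -25, 0, 0, 0, 0], [-0.05, -6, -40, 0, 0, 0, 0], [-0.05, -7, -46, 0, 0, 0, 0], [-0.05, -7, -46, 0, 0, 0, 0], [-0.05, -7, -46, 0, 0, 0, 0], [-0.05, -7, -46, 0, 0, 0, 0], [-0.05, -7, -46, 0, 0, 0, 0], [-0.05, -7, -46, 0, 0, 0, 0]])

```text
time: 10.8
tool_pos: [518.1, 112.4, 96.8]
tcp_rot: [180.0, 0.0, -12.9]
ft_force: [1.1, -0.8, 0.1]
finger_gap: 40.5
grip_force: 0.0
```

apply_moves(steps=[[-0.05, -7, -46, 0, 0, 0, 0], [-0.05, -6, -35, 0, 0, 0, 0], [-0.05, -4, -20, 0, 0, 0, 0], [-0.05, -1.6, -9.8, 0, 0, 0, 0], [-0.05, 0, 0, 0, 0, 0, 0], [-0.05, 0, 0, 0, 0, 0, 0], [-0.05, 0, 0, 0, 0, 0, 0], [-0.05, 0, 0, 0, 0, 0, 0]])

```text
time: 11.6
tool_pos: [525.5, 221.5, 97.4]
tcp_rot: [180.0, 0.0, -13.0]
ft_force: [-1.1, 0.0, 1.0]
finger_gap: 40.6
grip_force: 0.0
```

```bash
python3 look.py rob1
```

```text
11.6 [525.46596521 221.5117091   97.38782738] [ 1.79986938e+02  9.37791744e-04 -1.29792651e+01] [ 17.7   8.8  98.1  -0.   73.  120.7]
```

View pics/rob1.png

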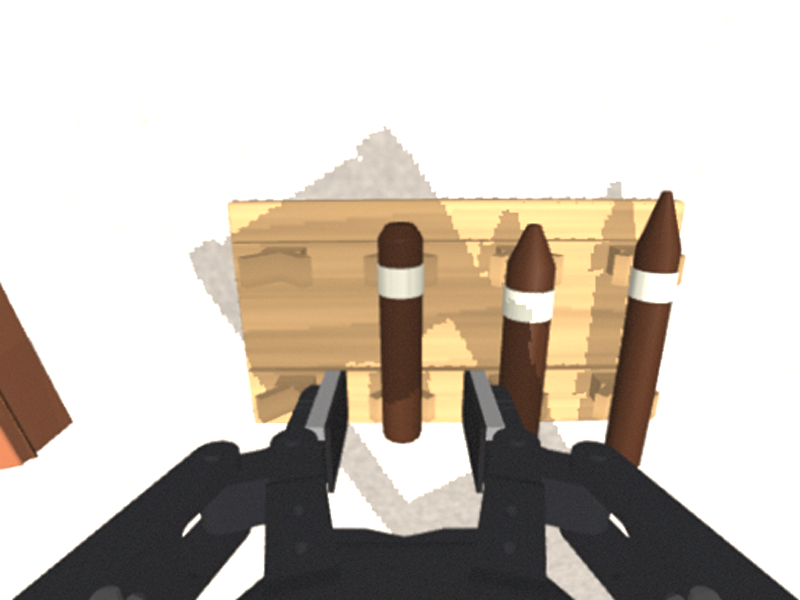

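The robusto is at column 401 (head row 223, tail row 441), and the fingers centre at about 405, so it needs a shift of about 1.5 mm.

Run:
```python
from h import *;import pickle
s,S=pickle.load(open("rob1.pkl","rb"));T=np.linalg.inv(toolT(s))@toolT(s)@S["hand_eye"];T0=toolT(s)@S["hand_eye"]
a=np.radians(-13);Q=np.array([[np.cos(a),-np.sin(a)],[np.sin(a),np.cos(a)]])
for p,z in(([(400,223),(402,442)],44.1),([(533,224)],45.6),([(666,192)],43.4)):
    q=w(S,T0,np.array(p)/1.5625-.2,z)[:,:2];print(((q-s["tool_pos"][:2])@Q).round(1),q.round(1))
```

```text
[[ 51.5   2.4]
 [-60.3   1.6]] [[576.2 212.2]
 [467.1 236.7]]
[[ 51.5 -55.3]] [[563.2 156.1]]
[[  65.7 -113.5]] [[563.9  96.1]]
```

apply_moves(steps=[[-0.05, -1, -2, 10, 0, 0, 0], [-0.05, 0, 0, 18, 0, 0, 0], [-0.05, 0, 0, 20, 0, 0, 0], [-0.05, 0, 0, 16, 0, 0, 0], [-0.05, 0, 0, 8.7, 0, 0, 0], [-0.05, 0, 0, 0, 0, 0, 0], [-0.05, 0, 0, 0, 0, 0, 0], [-0.3, 0, 0, 0, 0, 0, 0]])

```text
time: 12.45
tool_pos: [525.7, 225.2, 25.8]
tcp_rot: [-179.9, -0.1, -12.9]
ft_force: [-0.1, -0.0, -0.2]
finger_gap: 30.2
grip_force: 0.0
```

apply_moves(steps=[[-0.4, 0, 0, 0, 0, 0, 0], [-0.5, 0, 0, 0, 0, 0, 0], [-0.6, 0, 0, 0, 0, 0, 0], [-0.7, 0, 0, 0, 0, 0, 0], [-0.8, 0, 0, 0, 0, 0, 0], [-1, 0, 0, 0, 0, 0, 0], [-1, 0, 0, 0, 0, 0, 0], [-1, 0, 0, 0, 0, 0, 0]], squeeze=25)

```text
time: 13.25
tool_pos: [525.2, 223.6, 25.6]
tcp_rot: [179.9, -0.0, -12.9]
ft_force: [-2.5, -7.6, 5.7]
finger_gap: 18.8
grip_force: 24.3
```

apply_moves(steps=[[-1, 0, 0, -8, 0, 0, 0], [-1, 0, 0, -20, 0, 0, 0], [-1, 0, 0, -22, 0, 0, 0], [-1, 0, 0, -20, 0, 0, 0], [-1, 4, 25, 0, 0, 0, 0], [-1, 6, 38, 0, 0, 0, 0], [-1, 8, 44, 0, 0, 0, 0], [-1, 8, 44, 0, 0, 0, 0]])

```text
time: 14.05
tool_pos: [516.6, 71.0, 95.7]
tcp_rot: [-180.0, -0.1, -12.8]
ft_force: [1.1, 0.3, 0.0]
finger_gap: 19.0
grip_force: 24.5
```

apply_moves(steps=[[-1, 8, 44, 0, 0, 0, 0], [-1, 8, 44, 0, 0, 0, 0], [-1, 8, 44, 0, 0, 0, 0], [-1, 8, 44, 0, 0, 0, 0], [-1, 7, 35, 0, 0, 0, 0], [-1, 4, 20, 0, 0, 0, 0], [-1, 2.2, 12.2, 0, 0, 0, 0], [-1, 0, 0, 0, 0, 0, 0]])

```text
time: 14.85
tool_pos: [506.5, -176.4, 95.3]
tcp_rot: [180.0, -0.1, -13.0]
ft_force: [-0.3, -0.3, -0.3]
finger_gap: 19.0
grip_force: 24.5
```

apply_moves(steps=[[-1, 0, 0, 0, 0, 0, 0], [-1, 0, 0, 8, 0, 0, 0], [-1, 0, 0, 14, 0, 0, 0], [-1, 0, 0, 12, 0, 0, 0], [-1, 0, 0, 6, 0, 0, 0], [-1, 0, 0, 0, 0, 0, 0], [-1, 0, 0, 0, 0, 0, 0], [-1, 0, 0, 0, 0, 0, 0]])

```text
time: 15.65
tool_pos: [506.7, -175.5, 55.2]
tcp_rot: [180.0, -0.1, -12.9]
ft_force: [0.5, -0.3, 0.4]
finger_gap: 19.1
grip_force: 24.5
```

```bash
python3 look.py place2
```

```text
15.65 [ 506.68692951 -175.46972017   55.23577039] [ 1.79990893e+02 -5.06006812e-02 -1.28933646e+01] [-24.6   6.8 105.3   0.   67.9  78.3]
```

View pics/place2.png

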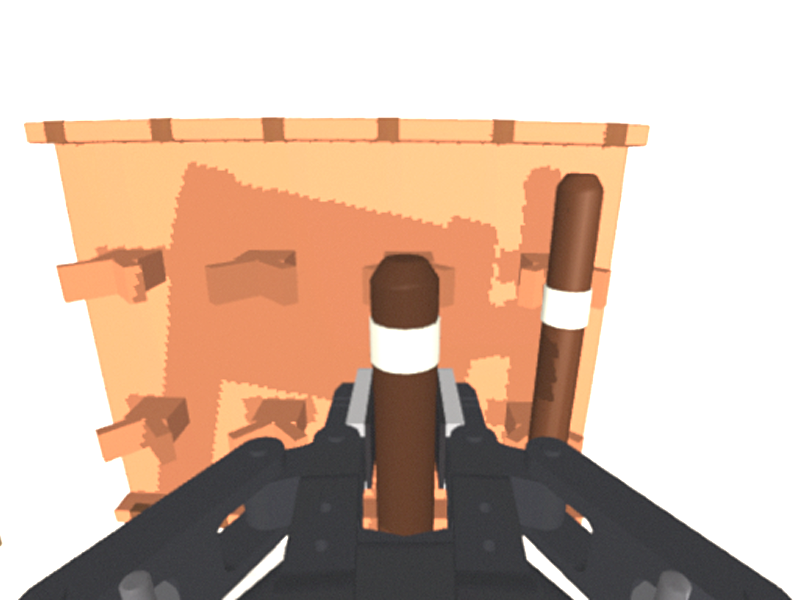

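The robusto is held level over the second place from the right (head at (405,256), far block spanning 364–453). The panatela is still seated.

Run:
```python
from h import *;import pickle;from bench import r
s,S=pickle.load(open("place2.pkl","rb"));T=toolT(s)@S["hand_eye"]
f=lambda p,z:w(S,T,np.array(p)/1.5625-.2,z)[:,:2]
a=np.radians(-13.3);Q=np.array([[np.cos(a),-np.sin(a)],[np.sin(a),np.cos(a)]]);t0=np.array([512.4,-148.1])
print((f([(405,256),(404,360)],s["tool_pos"][2]+19.4)-t0)@Q)
print((f([(207,302),(297,303),(453,303)],43)-t0)@Q,(s["tool_pos"][:2]-t0)@Q,r.sense()["tool_pos"])
```

```text
[[ 53.41345384 -27.36355954]
 [ 21.4634102  -27.30435365]]
[[ 29.00956679  45.08982756]
 [ 28.87538664  11.77400077]
 [ 29.30126698 -44.99145254]] [  0.73655743 -27.94992379] [ 506.778097   -175.55454045   55.3627291 ]
```

apply_moves(steps=[[-1, 0, 1.5, 0, 0, 0, 0], [-1, 0, 0, 10, 0, 0, 0], [-1, 0, 0, 10, 0, 0, 0], [-1, 0, 0, 5, 0, 0, 0], [-1, 0, 0, 2.5, 0, 0, 0], [-1, 0, 0, 1.5, 0, 0, 0], [-1, 0, 0, 0, 0, 0, 0], [-1, 0, 0, 0, 0, 0, 0]])

```text
time: 16.5
tool_pos: [505.1, -176.2, 25.7]
tcp_rot: [-180.0, 0.1, -12.9]
ft_force: [-5.0, 2.7, 6.4]
finger_gap: 18.8
grip_force: 25.2
```

apply_moves(steps=[[-1, 0, 0, 0.5, 0, 0, 0], [-1, 0, 0, 0, 0, 0, 0], [-0.5, 0, 0, 0, 0, 0, 0], [-0.4, 0, 0, 0, 0, 0, 0], [-0.2, 0, 0, 0, 0, 0, 0], [-0.05, 0, 0, 0, 0, 0, 0], [-0.05, 0, 0, 0, 0, 0, 0], [-0.05, 0, 0, 0, 0, 0, 0]])

```text
time: 17.3
tool_pos: [505.9, -176.8, 25.1]
tcp_rot: [180.0, 0.0, -12.9]
ft_force: [-0.7, -1.0, 0.3]
finger_gap: 40.6
grip_force: 0.0
```

apply_moves(steps=[[-0.05, 0, 0, -10, 0, 0, 0], [-0.05, 0, 0, -20, 0, 0, 0], [-0.05, 0, 0, -22, 0, 0, 0], [-0.05, 0, 0, -20, 0, 0, 0], [-0.05, 0, 0, 0, 0, 0, 0], [-0.05, 0, 0, 0, 0, 0, 0], [-0.05, 0, 0, 0, 0, 0, 0], [-0.05, 0, 0, 0, 0, 0, 0]])

```text
time: 18.1
tool_pos: [505.0, -176.4, 95.9]
tcp_rot: [-180.0, 0.1, -12.9]
ft_force: [-0.3, 1.1, -0.8]
finger_gap: 40.4
grip_force: 0.0
```

```bash
python3 look.py done2
python3 - <<'E'
from h import *;from bench import r
plan(r.sense(),[501.8,169.2,97],-13,1)
E
```

```text
18.1 [ 505.01704827 -176.36213247   95.88896813] [-1.79974747e+02  1.25019673e-01 -1.28893997e+01] [-24.7   3.8 103.8  -0.   72.6  78.1]
turn/row 0.022 world d [ -3.3 345.6   1. ]
[np.float64(-80.3), np.float64(-336.1), np.float64(-1.0)]
```

apply_moves(steps=[[-0.05, -6, -25, 0, 0, 0, 0], [-0.05, -10, -40, 0, 0, 0, 0], [-0.05, -11, -46, 0, 0, 0, 0], [-0.05, -11, -46, 0, 0, 0, 0], [-0.05, -11, -46, 0, 0, 0, 0], [-0.05, -11, -46, 0, 0, 0, 0], [-0.05, -9, -40, 0, 0, 0, 0], [-0.05, -7, -28, 0, 0, 0, 0]])

```text
time: 18.95
tool_pos: [501.7, 151.9, 96.6]
tcp_rot: [-180.0, 0.1, -12.8]
ft_force: [0.2, -0.8, -0.2]
finger_gap: 40.9
grip_force: 0.0
```

apply_moves(steps=[[-0.05, -3, -13, 0, 0, 0, 0], [-0.05, -1.3, -6.1, 0, 0, 0, 0], [-0.05, 0, 0, 0, 0, 0, 0], [-0.05, 0, 0, 0, 0, 0, 0], [-0.05, 0, 0, 0, 0, 0, 0], [-0.05, 0, 0, 0, 0, 0, 0], [-0.05, 0, 0, 0, 0, 0, 0], [-0.05, 0, 0, 0, 0, 0, 0]])

```text
time: 19.75
tool_pos: [502.7, 168.4, 97.3]
tcp_rot: [-180.0, -0.0, -12.9]
ft_force: [0.1, 0.5, 0.2]
finger_gap: 40.3
grip_force: 0.0
```

```bash
python3 look.py perf1
python3 - <<'E'
from h import *;from bench import r;import pickle
plan(r.sense(),[501.8,169.2,97],-13,1)
s,S=pickle.load(open("perf1.pkl","rb"));c=cv2.cvtColor(S["color"],cv2.COLOR_BGR2HSV)
T=toolT(s)@S["hand_eye"]
# brown cigar span on rows ahead of the fingers
a=np.radians(-13);Q=np.array([[np.cos(a),-np.sin(a)],[np.sin(a),np.cos(a)]])
g=S["color"].astype(int).max(2)
for v in range(140,226,6):
    m=np.where(g[v,225:295]<55)[0]+225
    if len(m): 
        q=w(S,T,[(m[0],v),(m[-1]+1,v)],45.6)[:,:2];print(v,m[0],m[-1],((q-s["tool_pos"][:2])@Q).round(1).tolist())
E
```

```text
19.75 [502.71542166 168.44622872  97.26340603] [-1.79997109e+02 -6.87839867e-03 -1.29245302e+01] [ 13.    2.8 104.6  -0.   72.5 115.9]
turn/row 0.017 world d [-0.9  0.6 -0.2]
[np.float64(-1.0), np.float64(-0.4), np.float64(0.2)]
140 249 266 [[53.4, 7.0], [53.4, -5.1]]
146 246 269 [[49.4, 9.0], [49.4, -7.2]]
152 244 272 [[45.3, 10.5], [45.3, -9.3]]
158 243 273 [[41.1, 11.2], [41.2, -10.0]]
164 243 272 [[37.0, 11.3], [37.0, -9.4]]
170 245 269 [[32.7, 9.9], [32.7, -7.4]]
194 244 272 [[15.2, 10.9], [15.2, -9.8]]
200 244 272 [[10.7, 10.9], [10.7, -9.8]]
206 244 272 [[6.1, 11.0], [6.1, -9.9]]
212 244 272 [[1.4, 11.1], [1.5, -10.0]]
218 244 272 [[-3.3, 11.1], [-3.3, -10.1]]
224 244 272 [[-8.1, 11.2], [-8.0, -10.2]]
```

apply_moves(steps=[[-0.05, -1.5, -0.3, 10, 0, 0, 0], [-0.05, 0, 0, 18, 0, 0, 0], [-0.05, 0, 0, 20, 0, 0, 0], [-0.05, 0, 0, 15, 0, 0, 0], [-0.05, 0, 0, 8, 0, 0, 0], [-0.05, 0, 0, 0, 0, 0, 0], [-0.05, 0, 0, 0, 0, 0, 0], [-0.3, 0, 0, 0, 0, 0, 0]])

```text
time: 20.6
tool_pos: [502.1, 169.7, 27.2]
tcp_rot: [-180.0, -0.1, -12.9]
ft_force: [-1.0, -0.9, -0.4]
finger_gap: 30.3
grip_force: 0.0
```

apply_moves(steps=[[-0.35, 0, 0, 0, 0, 0, 0], [-0.4, 0, 0, 0, 0, 0, 0], [-0.5, 0, 0, 0, 0, 0, 0], [-0.6, 0, 0, 0, 0, 0, 0], [-0.7, 0, 0, 0, 0, 0, 0], [-1, 0, 0, 0, 0, 0, 0], [-1, 0, 0, 0, 0, 0, 0], [-1, 0, 0, 0, 0, 0, 0]], squeeze=25)

```text
time: 21.4
tool_pos: [501.7, 169.4, 26.8]
tcp_rot: [-180.0, -0.0, -12.9]
ft_force: [-1.0, -1.4, 4.9]
finger_gap: 21.1
grip_force: 24.4
```

Run:
```python
from h import *;from bench import r
a=np.radians(-13.3);Q=np.array([[np.cos(a),-np.sin(a)],[np.sin(a),np.cos(a)]]);t0=np.array([512.4,-148.1])
p=t0+Q@[0,29];print(p);plan(r.sense(),[*p,26],-13,1)
```

```text
[ 519.07144238 -119.87781269]
turn/row 0.022 world d [  17.4 -289.3   -0.8]
[np.float64(81.5), np.float64(278.1), np.float64(0.8)]
```

apply_moves(steps=[[-1, 0, 0, -8, 0, 0, 0], [-1, 0, 0, -20, 0, 0, 0], [-1, 0, 0, -22, 0, 0, 0], [-1, 0, 0, -20, 0, 0, 0], [-1, 7, 25, 0, 0, 0, 0], [-1, 11, 38, 0, 0, 0, 0], [-1, 13, 44, 0, 0, 0, 0], [-1, 13, 44, 0, 0, 0, 0]])

```text
time: 22.2
tool_pos: [510.3, 11.3, 96.6]
tcp_rot: [-180.0, -0.0, -12.8]
ft_force: [0.6, 0.7, 0.2]
finger_gap: 21.5
grip_force: 24.5
```

apply_moves(steps=[[-1, 13, 44, 0, 0, 0, 0], [-1, 12, 42, 0, 0, 0, 0], [-1, 8, 26, 0, 0, 0, 0], [-1, 4.5, 16, 0, 0, 0, 0], [-1, 0, 0, 0, 0, 0, 0], [-1, 0, 0, 8, 0, 0, 0], [-1, 0, 0, 14, 0, 0, 0], [-1, 0, 0, 12, 0, 0, 0]])

```text
time: 23.0
tool_pos: [517.9, -119.2, 60.4]
tcp_rot: [-180.0, 0.1, -12.8]
ft_force: [0.3, 0.2, -0.5]
finger_gap: 21.2
grip_force: 24.5
```

apply_moves(steps=[[-1, 0, 0, 6, 0, 0, 0], [-1, 0, 0, 0, 0, 0, 0], [-1, 0, 0, 0, 0, 0, 0], [-1, 0, 0, 0, 0, 0, 0], [-1, 0, 0, 0, 0, 0, 0], [-1, 0, 0, 0, 0, 0, 0], [-1, 0, 0, 0, 0, 0, 0], [-1, 0, 0, 0, 0, 0, 0]])

```text
time: 23.8
tool_pos: [518.5, -120.8, 56.4]
tcp_rot: [180.0, -0.0, -12.9]
ft_force: [-0.3, -0.4, -0.6]
finger_gap: 21.0
grip_force: 24.5
```

```bash
python3 look.py place3
```

```text
23.8 [ 518.50501456 -120.79842549   56.36155237] [ 1.79998581e+02 -1.62482982e-02 -1.28952878e+01] [-18.6   6.1 105.8   0.   68.   84.3]
```

View pics/place3.png

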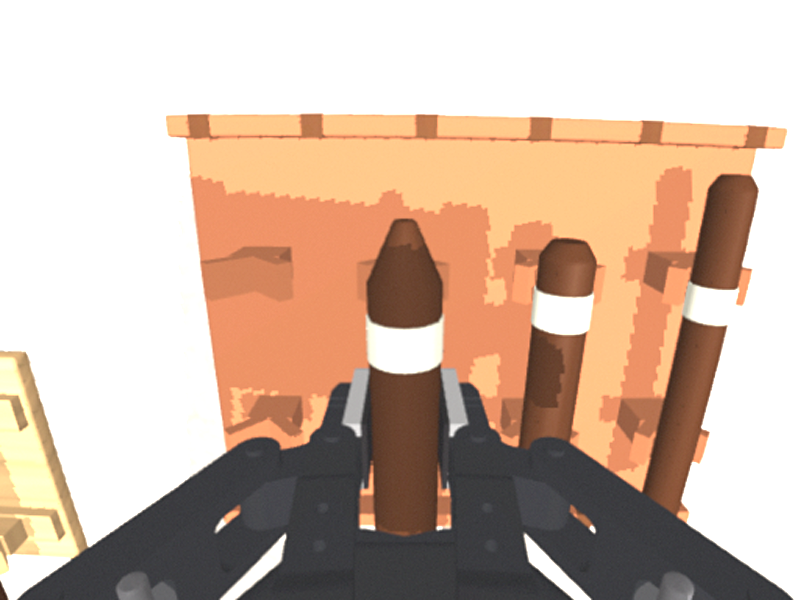

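The perfecto is held over the third place (head (405,219), far block 358–448). The robusto and panatela are seated to its right.

Run:
```python
from h import *;import pickle;from bench import r
s,S=pickle.load(open("place3.pkl","rb"));T=toolT(s)@S["hand_eye"]
f=lambda p,z:w(S,T,np.array(p)/1.5625-.2,z)[:,:2]
a=np.radians(-13.3);Q=np.array([[np.cos(a),-np.sin(a)],[np.sin(a),np.cos(a)]]);t0=np.array([512.4,-148.1])
print((f([(405,219),(405,345)],s["tool_pos"][2]+19.4)-t0)@Q)
print((f([(205,299),(293,299),(358,298),(448,299)],43)-t0)@Q,(s["tool_pos"][:2]-t0)@Q,r.sense()["tool_pos"])
```

```text
[[62.65150681 28.63366825]
 [25.32987395 28.35158481]]
[[ 28.71846844 102.13718076]
 [ 28.95439123  69.34718625]
 [ 29.51216225  45.50784396]
 [ 29.37535904  12.6939099 ]] [-0.33944885 27.9737725 ] [ 518.48153078 -120.7635942    56.31184736]
```

apply_moves(steps=[[-1, 0, -0.5, 0, 0, 0, 0], [-1, 0, 0, 10, 0, 0, 0], [-1, 0, 0, 10, 0, 0, 0], [-1, 0, 0, 5, 0, 0, 0], [-1, 0, 0, 2.5, 0, 0, 0], [-1, 0, 0, 1.5, 0, 0, 0], [-1, 0, 0, 0, 0, 0, 0], [-1, 0, 0, 0, 0, 0, 0]])

```text
time: 24.65
tool_pos: [518.5, -120.0, 27.2]
tcp_rot: [-180.0, 0.0, -12.9]
ft_force: [-0.8, 1.9, 2.0]
finger_gap: 20.9
grip_force: 24.7
```

apply_moves(steps=[[-1, 0, 0, 0.7, 0, 0, 0], [-1, 0, 0, 0, 0, 0, 0], [-0.45, 0, 0, 0, 0, 0, 0], [-0.35, 0, 0, 0, 0, 0, 0], [-0.2, 0, 0, 0, 0, 0, 0], [-0.05, 0, 0, 0, 0, 0, 0], [-0.05, 0, 0, 0, 0, 0, 0], [-0.05, 0, 0, 0, 0, 0, 0]])

```text
time: 25.45
tool_pos: [518.5, -120.3, 26.4]
tcp_rot: [180.0, 0.0, -12.9]
ft_force: [-0.2, -0.1, 0.4]
finger_gap: 40.8
grip_force: 0.0
```

apply_moves(steps=[[-0.05, 0, 0, -10, 0, 0, 0], [-0.05, 0, 0, -20, 0, 0, 0], [-0.05, 0, 0, -21, 0, 0, 0], [-0.05, 0, 0, -20, 0, 0, 0], [-0.05, 0, 0, 0, 0, 0, 0], [-0.05, 0, 0, 0, 0, 0, 0], [-0.05, 0, 0, 0, 0, 0, 0], [-0.05, 0, 0, 0, 0, 0, 0]])

```text
time: 26.25
tool_pos: [517.6, -119.9, 96.2]
tcp_rot: [-180.0, 0.1, -12.9]
ft_force: [-0.4, 0.3, -0.1]
finger_gap: 40.3
grip_force: 0.0
```

Run:
```python
from h import *;from bench import r
plan(r.sense(),[495.2,111,97],-13,1)
```

```text
turn/row 0.022 world d [-22.4 230.9   0.8]
[np.float64(-73.4), np.float64(-220.1), np.float64(-0.8)]
```

apply_moves(steps=[[-0.05, -8, -25, 0, 0, 0, 0], [-0.05, -13, -40, 0, 0, 0, 0], [-0.05, -15, -44, 0, 0, 0, 0], [-0.05, -15, -44, 0, 0, 0, 0], [-0.05, -12, -36, 0, 0, 0, 0], [-0.05, -7, -21, 0, 0, 0, 0], [-0.05, -3.4, -10.1, 0, 0, 0, 0], [-0.05, 0, 0, 0, 0, 0, 0]])

```text
time: 27.05
tool_pos: [495.5, 111.5, 96.8]
tcp_rot: [180.0, 0.1, -12.8]
ft_force: [-0.3, -1.4, 0.8]
finger_gap: 40.5
grip_force: 0.0
```

apply_moves(steps=[[-0.05, 0, 0, 0, 0, 0, 0], [-0.05, 0, 0, 0, 0, 0, 0], [-0.05, 0, 0, 0, 0, 0, 0], [-0.05, 0, 0, 0, 0, 0, 0], [-0.05, 0, 0, 0, 0, 0, 0], [-0.05, 0, 0, 0, 0, 0, 0], [-0.05, 0, 0, 0, 0, 0, 0], [-0.05, 0, 0, 0, 0, 0, 0]])

```text
time: 27.85
tool_pos: [496.1, 110.7, 97.5]
tcp_rot: [180.0, 0.0, -12.9]
ft_force: [-0.3, -0.1, -0.4]
finger_gap: 40.5
grip_force: 0.0
```

```bash
python3 look.py torp1
python3 - <<'E'
from h import *;import pickle
s,S=pickle.load(open("torp1.pkl","rb"))
T=toolT(s)@S["hand_eye"]
a=np.radians(-13);Q=np.array([[np.cos(a),-np.sin(a)],[np.sin(a),np.cos(a)]])
g=S["color"].astype(int).max(2)
for v in range(112,230,5):
    m=np.where(g[v,225:295]<55)[0]+225
    if len(m): 
        q=w(S,T,[(m[0],v),(m[-1]+1,v)],43.4)[:,:2];print(v,m[0],m[-1],((q-s["tool_pos"][:2])@Q).round(1).tolist())
E
```

```text
27.85 [496.05839607 110.68086769  97.50098832] [ 1.79998242e+02  1.02162573e-03 -1.28890474e+01] [  6.8  -0.6 108.   -0.   72.5 109.7]
117 255 260 [[68.3, 3.0], [68.3, -1.0]]
122 254 262 [[65.0, 3.7], [65.1, -2.3]]
127 252 263 [[61.8, 5.0], [61.8, -3.0]]
132 251 265 [[58.4, 5.7], [58.5, -4.4]]
137 249 266 [[55.1, 7.1], [55.1, -5.1]]
142 248 268 [[51.7, 7.8], [51.7, -6.5]]
147 247 269 [[48.3, 8.5], [48.3, -7.2]]
152 245 271 [[44.8, 9.9], [44.9, -8.7]]
157 245 271 [[41.3, 10.0], [41.4, -8.7]]
162 245 271 [[37.8, 10.0], [37.9, -8.8]]
167 247 268 [[34.3, 8.6], [34.3, -6.7]]
187 246 270 [[19.7, 9.5], [19.7, -8.4]]
192 246 270 [[15.9, 9.6], [15.9, -8.4]]
197 246 270 [[12.1, 9.6], [12.1, -8.5]]
202 246 270 [[8.3, 9.6], [8.3, -8.5]]
207 247 270 [[4.4, 9.0], [4.4, -8.6]]
212 247 270 [[0.4, 9.0], [0.5, -8.7]]
217 247 270 [[-3.5, 9.0], [-3.5, -8.7]]
222 247 270 [[-7.6, 9.1], [-7.5, -8.8]]
227 247 270 [[-11.6, 9.1], [-11.6, -8.8]]
```

apply_moves(steps=[[-0.05, 0, 0, 10, 0, 0, 0], [-0.05, 0, 0, 18, 0, 0, 0], [-0.05, 0, 0, 20, 0, 0, 0], [-0.05, 0, 0, 17, 0, 0, 0], [-0.05, 0, 0, 8.5, 0, 0, 0], [-0.05, 0, 0, 0, 0, 0, 0], [-0.05, 0, 0, 0, 0, 0, 0], [-0.3, 0, 0, 0, 0, 0, 0]])

```text
time: 28.7
tool_pos: [497.0, 110.8, 25.0]
tcp_rot: [-180.0, -0.1, -12.9]
ft_force: [-0.4, -1.1, -0.4]
finger_gap: 30.3
grip_force: 0.0
```

apply_moves(steps=[[-0.4, 0, 0, 0, 0, 0, 0], [-0.45, 0, 0, 0, 0, 0, 0], [-0.5, 0, 0, 0, 0, 0, 0], [-0.6, 0, 0, 0, 0, 0, 0], [-0.7, 0, 0, 0, 0, 0, 0], [-1, 0, 0, 0, 0, 0, 0], [-1, 0, 0, 0, 0, 0, 0], [-1, 0, 0, 0, 0, 0, 0]], squeeze=25)

```text
time: 29.5
tool_pos: [496.4, 111.0, 24.4]
tcp_rot: [-180.0, -0.0, -12.9]
ft_force: [0.5, 3.7, 4.7]
finger_gap: 18.2
grip_force: 24.6
```

Run:
```python
from h import *;from bench import r
a=np.radians(-13.3);Q=np.array([[np.cos(a),-np.sin(a)],[np.sin(a),np.cos(a)]]);t0=np.array([512.4,-148.1])
p=t0+Q@[0,86.5];print(p);plan(r.sense(),[*p,24],-13,1)
```

```text
[532.29930227 -63.9200275 ]
turn/row 0.023 world d [  35.9 -174.9   -0.4]
[np.float64(74.0), np.float64(162.5), np.float64(0.4)]
```

apply_moves(steps=[[-1, 0, 0, -8, 0, 0, 0], [-1, 0, 0, -20, 0, 0, 0], [-1, 0, 0, -22, 0, 0, 0], [-1, 0, 0, -20, 0, 0, 0], [-1, 10, 22, 0, 0, 0, 0], [-1, 17, 37, 0, 0, 0, 0], [-1, 19, 42, 0, 0, 0, 0], [-1, 15, 33, 0, 0, 0, 0]])

```text
time: 30.3
tool_pos: [525.4, -35.9, 94.2]
tcp_rot: [179.9, 0.0, -12.9]
ft_force: [-0.6, -0.8, -0.1]
finger_gap: 17.9
grip_force: 24.5
```

apply_moves(steps=[[-1, 9, 19, 0, 0, 0, 0], [-1, 4, 9.5, 0, 0, 0, 0], [-1, 0, 0, 0, 0, 0, 0], [-1, 0, 0, 8, 0, 0, 0], [-1, 0, 0, 14, 0, 0, 0], [-1, 0, 0, 12, 0, 0, 0], [-1, 0, 0, 6, 0, 0, 0], [-1, 0, 0, 0, 0, 0, 0]])

```text
time: 31.1
tool_pos: [530.5, -63.4, 51.9]
tcp_rot: [180.0, 0.2, -12.8]
ft_force: [-0.1, -0.5, -0.1]
finger_gap: 18.1
grip_force: 24.5
```

apply_moves(steps=[[-1, 0, 0, 0, 0, 0, 0], [-1, 0, 0, 0, 0, 0, 0], [-1, 0, 0, 0, 0, 0, 0], [-1, 0, 0, 0, 0, 0, 0], [-1, 0, 0, 0, 0, 0, 0], [-1, 0, 0, 0, 0, 0, 0], [-1, 0, 0, 0, 0, 0, 0], [-1, 0, 0, 0, 0, 0, 0]])

```text
time: 31.9
tool_pos: [531.9, -64.2, 54.0]
tcp_rot: [-180.0, 0.0, -12.9]
ft_force: [-0.2, 0.3, 0.1]
finger_gap: 18.0
grip_force: 24.5
```

```bash
python3 look.py place4
```

```text
31.9 [531.9408912  -64.24937838  53.98783075] [-1.79999057e+02  1.45707587e-03 -1.28948639e+01] [-12.4   6.9 105.3   0.   67.8  90.5]
```

View pics/place4.png

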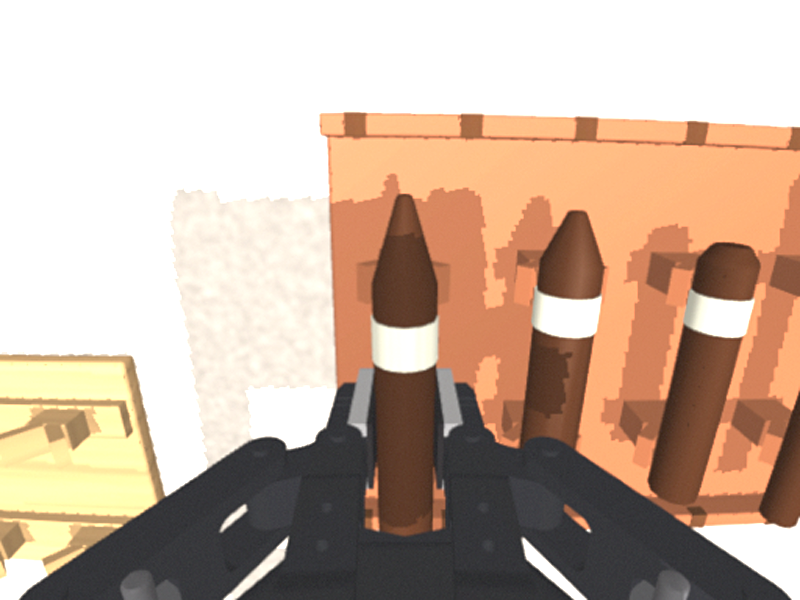

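The torpedo is centred over the last place: its axis is at column 404 and the block spans 357–450. I'll lower it.

apply_moves(steps=[[-1, 0.3, 0, 0, 0, 0, 0], [-1, 0, 0, 10, 0, 0, 0], [-1, 0, 0, 10, 0, 0, 0], [-1, 0, 0, 5, 0, 0, 0], [-1, 0, 0, 2.5, 0, 0, 0], [-1, 0, 0, 1.5, 0, 0, 0], [-1, 0, 0, 0, 0, 0, 0], [-1, 0, 0, 0, 0, 0, 0]])

```text
time: 32.75
tool_pos: [532.4, -64.0, 25.1]
tcp_rot: [-180.0, -0.0, -12.9]
ft_force: [-0.4, 3.4, 1.3]
finger_gap: 18.1
grip_force: 24.6
```

apply_moves(steps=[[-1, 0, 0, 0.8, 0, 0, 0], [-1, 0, 0, 0, 0, 0, 0], [-0.5, 0, 0, 0, 0, 0, 0], [-0.4, 0, 0, 0, 0, 0, 0], [-0.2, 0, 0, 0, 0, 0, 0], [-0.05, 0, 0, 0, 0, 0, 0], [-0.05, 0, 0, 0, 0, 0, 0], [-0.05, 0, 0, 0, 0, 0, 0]])

```text
time: 33.55
tool_pos: [532.2, -64.4, 24.1]
tcp_rot: [180.0, 0.0, -12.9]
ft_force: [-0.2, 0.7, -0.1]
finger_gap: 40.5
grip_force: 0.0
```

apply_moves(steps=[[-0.05, 0, 0, -10, 0, 0, 0], [-0.05, 0, 0, -20, 0, 0, 0], [-0.05, 0, 0, -25, 0, 0, 0], [-0.05, 0, 0, -40, 0, 0, 0], [-0.05, 0, 20, -40, 0, 0, 0], [-0.05, 0, 30, -38, 0, 0, 0], [-0.05, 0, 30, -30, 0, 0, 0], [-0.05, 0, 10, -10, 0, 0, 0]])

```text
time: 34.35
tool_pos: [513.3, -154.9, 242.6]
tcp_rot: [179.9, -0.4, -13.0]
ft_force: [0.3, 0.7, -0.1]
finger_gap: 40.6
grip_force: 0.0
```

apply_moves(steps=[[-0.05, 0, 0, 0, 0, 0, 0], [-0.05, 0, 0, 0, 0, 0, 0], [-0.05, 0, 0, 0, 0, 0, 0], [-0.05, 0, 0, 0, 0, 0, 0], [-0.05, 0, 0, 0, 0, 0, 0], [-0.05, 0, 0, 0, 0, 0, 0], [-0.05, 0, 0, 0, 0, 0, 0], [-0.05, 0, 0, 0, 0, 0, 0]])

```text
time: 35.15
tool_pos: [512.2, -151.9, 237.1]
tcp_rot: [-180.0, 0.0, -12.9]
ft_force: [-0.0, -0.4, -0.0]
finger_gap: 40.6
grip_force: 0.0
```

```bash
python3 look.py final
python3 - <<'E'
from h import *;import pickle
s,S=pickle.load(open("final.pkl","rb"))
c=S["color"][110:330,130:400];cv2.imwrite("pics/finalc.png",cv2.convertScaleAbs(cv2.resize(c,None,fx=2.7,fy=2.7,interpolation=cv2.INTER_CUBIC),alpha=1.6))
E
```

```text
35.15 [ 512.19798767 -151.94146619  237.13525875] [-1.79999672e+02  5.02388694e-03 -1.28850834e+01] [-22.   -2.9  95.3  -0.   87.6  80.9]
```

View pics/final.png

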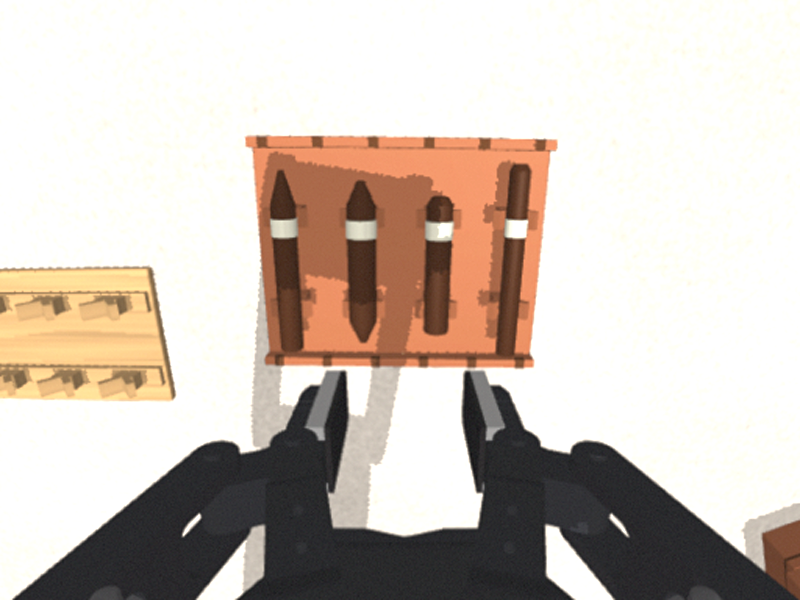

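All four cigars lie centred in their notches, with axes at columns of about 285, 361, 438 and 515. The order from the left is torpedo, perfecto, robusto, panatela, which is the reverse of the rack. I'll hand it in.

```bash
python3 -c "
from bench import r
print(r.hand_in())"
```

```text
the job is handed in; nothing more can be done
None
```

All four cigars are in the tray in reverse order (from the robot's left: torpedo, perfecto, robusto, panatela), seated and centred in the last picture, and the job was handed in at about 35 s.

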